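# Sort stripped exchange parts into their stock trays

### The arm

A 6-joint arm with a two-finger parallel gripper is mounted at the origin on the work surface. World frame = base frame: x ahead of the robot, y to its left, z up, the work surface at z = 0. Lengths are in m, angles in degrees, forces in N, time in s.
With the tool pointing down it reaches from about 0.3 to 0.875 m from the base axis. Payload 6.4 kg.
Tool frame: the origin (TCP) lies between the finger pads; the fingertips stand 14 mm ahead of it and the grasp point (between the pads) lies 5 mm behind it; x points along the fingers, y is the direction in which the jaws open and shut, and the axes are right-handed (so a half turn about x gives the same grasp; the last joint's range is limited). The gripper opens to 88 mm and grips with 3 to 60 N. Pads are 18 mm wide; open, the fingers measure 123 mm over their backs; the gripper's body (75 mm by 187 mm) begins 45 mm behind the grasp point.
Start: joints at [55.273, 10.359, 92.074, -0, 77.567, -11.82], TCP at [0.224, 0.53, 0.253] pointing down, gripper open.
Joint ranges: [-171.53, 171.53], [-51.25, 118.39], [17.06, 147.69], [-65.23, 245.23], [0, 150.52], [-178.68, 178.68]. Speed limits (degrees/s): [147.25, 147.25, 172.46, 180, 180, 180].

### API

Orientations are given as [roll, pitch, yaw] about the fixed x, y, z axes, in that order (R = Rz(yaw) Ry(pitch) Rx(roll)).
In Python, from plant import * gives the robot as it stands. The module is installed in compiled form; this text tells all that it offers.
- The arm moves only by the shell command python3 -m handwheel 'ROWS' [FORCE]. ROWS is JSON, a list of rows, each a list of 7 numbers: the shift along the tool's x, y, z in mm, then the turn, a rotation vector about the tool's x, y, z in rad, then the opening, from 0 (shut) to 1 (fully open). A call has 1 to 5 rows; each row shifts and turns the pose as measured when the row begins, along the tool's axes as they then stand; what a row does not reach is not made up. A row lasts 1/10 s, in which the tool goes at most 50 mm and 8.59 degrees, less where a joint would pass 70% of its speed; a pose out of reach is approached as far as the arm can. A call is refused whole if a number of a shift passes 50 or a number of a turn 0.15, either way. A call with a gripper value outside its range is refused whole. The fingers move at their own pace and stop on an object; FORCE is the grip in N (left out, the last holds). Time passes only in rows, so rows that do not move let the fingers close. It gives the time, the measured TCP pose, the force and the opening at its end, in the units of the state.
- state(): the state, without advancing time (a new reading comes with each control period).
- get_image(name): name is "scene" or "top" or "wrist"; returns a dict with "color" (400x640x3 uint8, blue, green, red), "camera_matrix" (3x3 intrinsics, pixels), "rvec" (rotation vector, rad) and "tvec" (3), from world to camera coordinates, as OpenCV has them. Camera axes: x right, y down, z forward; pixel columns grow to the right and rows downward; lengths in m; the calibration is good to about 2 mm. A picture is of the moment at which its call begins. There is no depth.
- sign_off(): hands the job in, once; it reports no verdict.
Trained networks look in the newest picture that a camera, given by its name, has taken for a name from the list of things; names that differ only in an ending like _2 or _b are one class to them, and where a whole thing is asked for, a point or a joint stands for the part that bears it (a point fixed in the world has none). Each returns a list of dicts, best first, with "confidence" (0 to 1); they miss things now and then, are a little off and sometimes report something else, mostly with a low value. They report only what shows in the picture. A call takes as long as a camera call. They do not tell look-alikes from the thing itself.
- search_frame(camera, name): "extent" ([centre column, centre row, width, height] in pixels, round what is visible of it).
- silhouettes(camera, name): "pixels" (400x640 bool, what is visible of it) and "extent" ([centre column, centre row, width, height] in pixels, round what is visible of it).
The state is a dict: "time": time; "qpos": joint angles; "joint_velocities": joint speeds; "effort": joint torques, N m; "ee_pos": TCP position; "orientation": TCP orientation; "wrist_force": force on the tool from outside, world axes, zero at the start; "wrist_torque": the same for the moment, N m; "opening": opening from 0.0 (shut) to 1.0 (fully open).
Only numpy, scipy, OpenCV 4.12 (cv2) and the standard library are available. Lean on these libraries where they do the work, as an engineer would, in place of code of your own. Each camera call takes 0.05 s, during which the arm holds its last target. There are 200 camera calls.

### The job

The parts stripped from a relay set are standing about on the test desk: sort them into their stock trays. Stand both brass jack sleeves upright on their flanges in the blue tray, stand both copper ground bars on their insulators in the green tray, side by side and lengthwise along the tray, and set the grey relay base flat, right way up, in the red tray, with every part resting directly on the floor of its tray. Do not disturb the brown dial housing or the tweezers, which stay where they are on the desk.

Things in the scene. Friction and masses are not known exactly. Their poses are not given: they have to be found in the camera images.
- sleeve_long_mid (a point): The long brass jack sleeve, standing upright on its round flange: 56 mm high, tube 18 mm across, flange 30 mm across and 4 mm thick at the bottom, black bore in the top end. About 70 g. This point: on its axis half-way up, 28 mm above the foot.
- sleeve_short_mid (a point): The short brass jack sleeve, standing upright on its round flange: 38 mm high, tube 18 mm across, flange 30 mm across and 4 mm thick at the bottom, black bore in the top end. About 50 g. This point: on its axis half-way up, 19 mm above the foot.
- bar_long_mid (a point): The long copper ground bar standing on two white stand-off insulators (feet 22 mm across): plate 112 mm long (along its x), 18 mm wide (y), 6 mm thick, its underside 22 mm and its top 28 mm above the surface it stands on; steel screw heads over the insulators, which are 42 mm either side of the middle. About 160 g. This point: the centre of the copper plate, 25 mm above the feet; grip the plate here across its width, between the insulators.
- bar_short_mid (a point): The short copper ground bar standing on two white stand-off insulators (feet 22 mm across): plate 84 mm long (along its x), 18 mm wide (y), 6 mm thick, its underside 22 mm and its top 28 mm above the surface it stands on; steel screw heads over the insulators, which are 30 mm either side of the middle. About 120 g. This point: the centre of the copper plate, 25 mm above the feet; grip the plate here across its width, between the insulators.
- relay_base_mid (a point): Grey cast relay base, about 300 g, lying flat, brass terminal studs up: block 64 mm long (its x), 42 mm wide (y), 24 mm high (studs up to 29 mm), with a low lug, 7 mm high, at each end making it 90 mm long. This point: the centre of the block, 12 mm above its underside; grip it across its 42 mm width.
- tray_blue: Blue stock tray, 130 mm by 176 mm outside (its long side is its own y axis, its short side its x axis), 30 mm high, walls and floor 3 mm thick (inside 124 by 170 mm), fixed to the desk. A white card in a steel holder is on its front (-x) side. Origin: centre of its underside, on the worktop. For the brass jack sleeves.
- tray_green: Green stock tray, 130 mm by 176 mm outside (its long side is its own y axis, its short side its x axis), 30 mm high, walls and floor 3 mm thick (inside 124 by 170 mm), fixed to the desk. A white card in a steel holder is on its front (-x) side. Origin: centre of its underside, on the worktop. For the copper ground bars.
- tray_red: Red stock tray, 130 mm by 176 mm outside (its long side is its own y axis, its short side its x axis), 30 mm high, walls and floor 3 mm thick (inside 124 by 170 mm), fixed to the desk. A white card in a steel holder is on its front (-x) side. Origin: centre of its underside, on the worktop. For the relay base.
- dial_housing: Bystander, loose: round brown bakelite dial housing with a steel finger wheel, 82 mm across, 38 mm high. Origin: centre of its underside.
- tweezers: Bystander, loose: small steel tweezers lying flat, about 122 mm long (along its x, points at +x), 14 mm wide, 7 mm high. Origin: near the middle, on the worktop.
Not all that is in view belongs to the job. Of the things that look like the part that bears relay_base_mid, the largest one is meant.

How it is judged:
By the outcome, as a careful person would: the job done as asked, in the order asked, and still so for the second after the job is handed in, with the robot touching nothing.
It also fails if it takes over 134 s, if anything falls off the work surface, if the arm or the gripper's body presses on something with over 40 N, if the wrist force passes 120 N, or if a joint passes its speed limit or range.

## Working session

There is one attempt and no reset: what is moved stays moved. The work goes in short steps, Python scripts to look and compute and a shell command to move; the robot and the scene stay as the last step left them, time stands still between calls to the robot, and variables do not carry over. Pictures are saved under pics/ and viewed, about 12 in all and at most 16, crops included, and the job is handed in when it is done.

```bash
mkdir -p pics
cat > h.py <<'E'
from plant import *
import numpy as np, cv2
from scipy.spatial.transform import Rotation as R
def cam(n):
    im=get_image(n); return im
def ray(im,u,v,z):
    K=np.array(im["camera_matrix"]);r=cv2.Rodrigues(np.array(im["rvec"],float))[0];t=np.array(im["tvec"],float).ravel()
    d=r.T@np.linalg.solve(K,[u,v,1.]);c=-r.T@t
    return c+d*(z-c[2])/d[2]
def proj(im,p):
    return cv2.projectPoints(np.array(p,float).reshape(-1,1,3),np.array(im["rvec"],float),np.array(im["tvec"],float),np.array(im["camera_matrix"],float),None)[0].reshape(-1,2)
E
python3 - <<'E'
from h import *
print(state())
for n in("scene","top"):
    im=cam(n);cv2.imwrite(f"pics/{n}0.png",im["color"])
    r=cv2.Rodrigues(np.array(im["rvec"],float))[0];print(n,-r.T@np.array(im["tvec"]).ravel())
im=cam("top")
for n,z in dict(sleeve_long_mid=.028,sleeve_short_mid=.019,bar_long_mid=.028,bar_short_mid=.028,relay_base_mid=.024,tray_blue=.03,tray_green=.03,tray_red=.03,dial_housing=.038,tweezers=.005).items():
    for d in silhouettes("top",n):
        p=d["pixels"].astype(np.uint8)
        c=cv2.findNonZero(p); 
        if c is None: continue
        r=cv2.minAreaRect(c);b=cv2.boxPoints(r)
        w=np.array([ray(im,*q,z)[:2] for q in b]);e=w[1]-w[0];f=w[2]-w[1]
        if np.hypot(*e)<np.hypot(*f):e,f=f,e
        print(n,round(d["confidence"],2),np.round(d["extent"]),"c",w.mean(0).round(4),"L",np.hypot(*e).round(4),np.hypot(*f).round(4),"yaw",np.degrees(np.arctan2(e[1],e[0])).round(1))
E
```

```text
{'time': 0.0, 'qpos': array([ 5.52747093e+01,  1.03992388e+01,  9.21304699e+01,  7.44327177e-04,
        7.75676196e+01, -1.18197777e+01]), 'joint_velocities': array([ 0.00170041,  0.08294899, -0.06475918, -0.03039897,  0.0190068 ,
       -0.02408905]), 'effort': array([ 1.13617931e-03, -4.33878815e+01, -3.41846967e+01,  7.02708936e-02,
        3.89576296e-02, -2.12884611e-04]), 'ee_pos': array([0.22348219, 0.52924811, 0.25184618]), 'orientation': array([-102.24750917,   89.90266903, -125.15318308]), 'wrist_force': array([-0.16252995,  0.48437069,  0.22394154]), 'wrist_torque': array([-0.06004817, -0.02512761, -0.02651339]), 'opening': 0.9978207220884601}
scene [1.08248648 0.90979686 0.73052987]
top [ 0.40549655 -0.00362919  1.00929721]
sleeve_long_mid 0.61 [262. 232.  14.  15.] c [0.4504 0.1289] L 0.0306 0.0306 yaw -89.4
sleeve_short_mid 0.35 [215. 223.  12.  46.] c [0.4708 0.247 ] L 0.1085 0.0251 yaw -5.6
bar_long_mid 0.78 [214. 221.  15.  48.] c [0.4712 0.2444] L 0.1095 0.0242 yaw -5.3
bar_long_mid 0.6 [475. 215.  30.  30.] c [ 0.4971 -0.3709] L 0.0875 0.0475 yaw -29.6
bar_short_mid 0.72 [426. 238.  25.  27.] c [ 0.4373 -0.2438] L 0.0826 0.0244 yaw -148.6
bar_short_mid 0.18 [317. 148.  77.  58.] c [0.6497 0.0027] L 0.1778 0.1388 yaw -92.8
relay_base_mid 0.83 [475. 169.  16.  23.] c [ 0.6049 -0.379 ] L 0.06 0.0307 yaw -176.1
relay_base_mid 0.72 [473. 216.  30.  34.] c [ 0.4964 -0.3725] L 0.0874 0.0467 yaw -27.6
relay_base_mid 0.65 [479. 261.  18.  23.] c [ 0.3874 -0.3793] L 0.0593 0.0343 yaw -157.2
tray_blue 0.66 [407. 161.  78.  60.] c [ 0.6199 -0.2077] L 0.1818 0.14 yaw -94.1
tray_green 0.84 [317. 149.  79.  62.] c [0.6491 0.002 ] L 0.1799 0.1429 yaw -92.5
tray_red 0.69 [230. 164.  80.  58.] c [0.6127 0.2063] L 0.1814 0.1395 yaw -95.3
tray_red 0.5 [318. 229.  39.  36.] c [0.4494 0.004 ] L 0.0828 0.0777 yaw -89.4
dial_housing 0.73 [318. 231.  35.  37.] c [0.4496 0.0046] L 0.0794 0.0779 yaw -44.2
```

View pics/scene0.png

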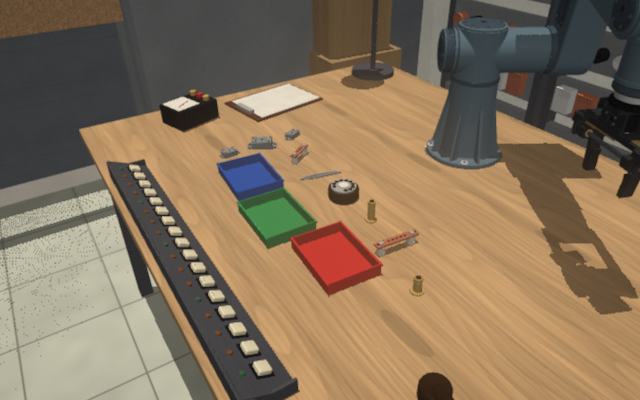

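View pics/top0.png

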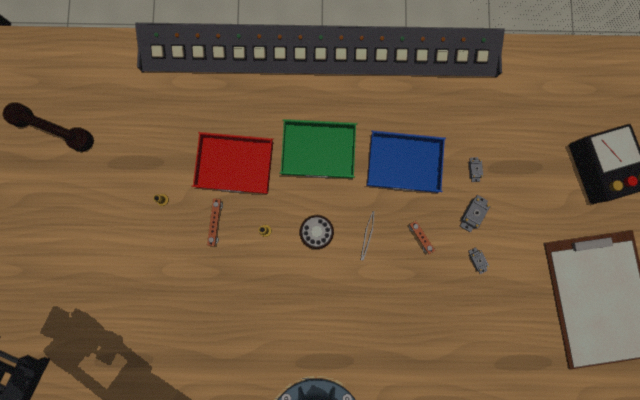

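The top view shows the trays as red (233,163), green (318,149) and blue (406,161). The sleeves are at (161,199) and (264,230), the bars at (214,222) and (422,238), and the tweezers at (367,237). There are three grey bases, at (475,169), (475,213) and (479,261). The middle one looks largest, so I'll confirm it in a crop and measure the rest by colour.

```bash
cat >> h.py <<'E'
def togo(p,yaw,sym=True):
    """remaining shift (mm) and turn (rad) in tool axes to TCP p, tool x down, jaw (tool y) at world angle yaw mod 180"""
    s=state();M=R.from_euler('xyz',s["orientation"],degrees=True).as_matrix()
    best=None
    for a in (yaw,yaw+180):
        a=np.radians(a);x=np.array([0,0,-1.]);y=np.array([np.cos(a),np.sin(a),0]);T=np.c_[x,y,np.cross(x,y)]
        rv=R.from_matrix(M.T@T).as_rotvec()
        if best is None or np.linalg.norm(rv)<np.linalg.norm(best):best=rv
    d=M.T@(np.array(p)-s["ee_pos"])*1000
    print("t",round(s["time"],2),"pos",s["ee_pos"].round(4),"jaw",np.degrees(np.arctan2(M[1,1],M[0,1])).round(1),"q6",s["qpos"][5].round(1),"open",round(s["opening"],3),"F",s["wrist_force"].round(1))
    print("shift mm",d.round(1),"turn rad",best.round(3))
def rect(mask,im,z,name=""):
    c=max(cv2.findContours(mask.astype(np.uint8),cv2.RETR_EXTERNAL,cv2.CHAIN_APPROX_NONE)[0],key=cv2.contourArea).reshape(-1,2)
    w=np.array([ray(im,*q,z)[:2] for q in c])*1000
    r=cv2.minAreaRect(w.astype(np.float32));b=cv2.boxPoints(r);e=b[1]-b[0];f=b[2]-b[1]
    if np.hypot(*e)<np.hypot(*f):e,f=f,e
    print(name,"c",np.round(r[0],1),"L",np.hypot(*e).round(1),np.hypot(*f).round(1),"yaw",(np.degrees(np.arctan2(e[1],e[0]))%180).round(1))
E
python3 - <<'E'
from h import *
im=cam("top");I=im["color"];hsv=cv2.cvtColor(I,cv2.COLOR_BGR2HSV);H,S,V=[hsv[...,i].astype(int) for i in range(3)]
def box(m,x0,x1,y0,y1):
    o=np.zeros(m.shape,bool);o[y0:y1,x0:x1]=m[y0:y1,x0:x1];return o
rect(box((S>140)&((H<6)|(H>172)),185,280,125,200),im,.03,"red")
rect(box((S>120)&(H>45)&(H<80),275,362,112,185),im,.03,"green")
rect(box((S>120)&(H>100)&(H<130),362,450,125,198),im,.03,"blue")
for n,b in dict(sl_short=(150,172,190,208),sl_long=(255,273,222,240)).items():
    x0,x1,y0,y1=b;print(n,[ray(im,*c,.03)[:3].round(3) for c in [((x0+x1)/2,(y0+y1)/2)]])
c=cv2.resize(I[150:285,140:280],None,fx=4,fy=4,interpolation=cv2.INTER_CUBIC)[:,:]
d=cv2.resize(I[150:285,455:500],None,fx=4,fy=4,interpolation=cv2.INTER_CUBIC)
cv2.imwrite("pics/crop1.png",np.hstack([c,d]))
togo([.45,.13,.25],0)
E
```

```text
red c [612.4 206.5] L 177.9 135.2 yaw 85.5
green c [649.7   3.3] L 175.3 135.7 yaw 87.9
blue c [ 620.2 -208.5] L 176.0 134.1 yaw 84.8
sl_short [array([0.522, 0.372, 0.03 ])]
sl_long [array([0.449, 0.127, 0.03 ])]
t 0.7 pos [0.2238 0.5297 0.2528] jaw 67.1 q6 -11.8 open 0.998 F [0.2 0.7 0.5]
shift mm [   2.7 -280.1  363.9] turn rad [ 1.171 -0.    -0.   ]
```

View pics/crop1.png

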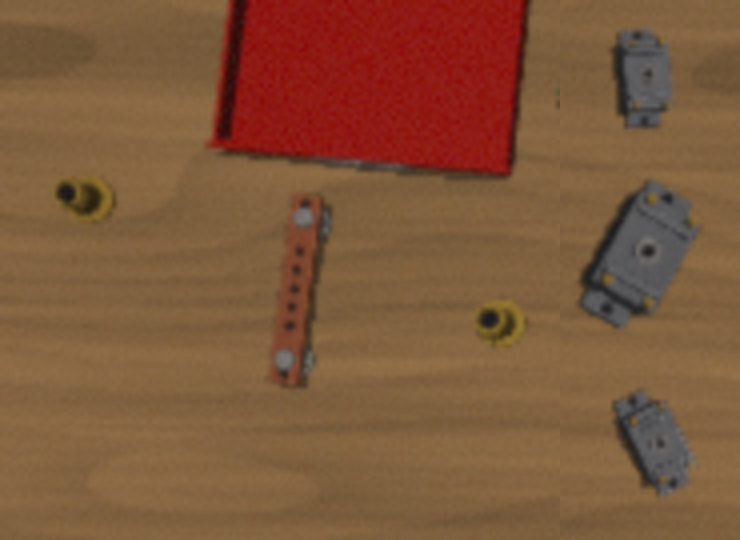

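The crop confirms that the middle grey base at (475,213), which is px (645,250) in the crop, is clearly the largest. The other two are smaller look-alikes. The sleeve by the dial, at (264,230), is the tall one in the scene view, so that is the long one. First I move above it with the jaw along x.

```bash
python3 -m handwheel '[[0,-35,45,0,0,0,1],[0,-35,45,0,0,0,1],[0,-35,45,0,0,0,1],[0,-35,45,0,0,0,1],[0,-35,45,0,0,0,1]]' 20
python3 -m handwheel '[[0,-35,45,0,0,0,1],[0,-35,45,0,0,0,1],[0,-35,45,0,0,0,1],[0,0,0,0.147,0,0,1],[0,0,0,0.147,0,0,1]]' >/dev/null
python3 -m handwheel '[[0,0,0,0.147,0,0,1],[0,0,0,0.147,0,0,1],[0,0,0,0.147,0,0,1],[0,0,0,0.147,0,0,1],[0,0,0,0.147,0,0,1]]' >/dev/null
python3 -m handwheel '[[0,0,0,0.147,0,0,1],[0,0,0,0,0,0,1],[0,0,0,0,0,0,1]]'
python3 - <<'E'
from h import *
im=cam("top")
print("long foot",ray(im,265.3,230.5,.002),"top",ray(im,261.8,229.8,.056))
print("short foot",ray(im,163.4,199.5,.002),"top",ray(im,156.5,197.8,.038))
togo([.45,.124,.25],0)
im=cam("wrist");cv2.imwrite("pics/w1.png",im["color"])
s=silhouettes("wrist","sleeve_long_mid");print([(d["confidence"],d["extent"]) for d in s]);print(proj(im,[[.45,.124,.056],[.45,.124,0]]))
E
```

```text
time: 1.2
ee_pos: [0.3469, 0.3101, 0.2525]
orientation: [83.1, 89.8, 60.9]
wrist_force: [1.2, 0.9, -0.1]
opening: 1.003
time: 2.5
ee_pos: [0.4257, 0.1711, 0.2549]
orientation: [105.1, 89.5, 14.1]
wrist_force: [-1.0, -0.0, 0.4]
opening: 1.002
long foot [0.45160165 0.1281131  0.002     ] top [0.45064606 0.12909039 0.056     ]
short foot [0.52427134 0.37736244 0.002     ] top [0.52385462 0.38005931 0.038     ]
t 2.55 pos [0.4257 0.1711 0.2549] jaw -1.0 q6 8.0 open 1.001 F [0.3 0.1 0.2]
shift mm [ 5.  25.1 46.7] turn rad [-0.018 -0.002 -0.009]
[(0.75, [344.8, 203.9, 22.5, 34.7])]
[[342.26025443 217.20503874]
 [339.09081684 202.15934546]]
```

View pics/w1.png

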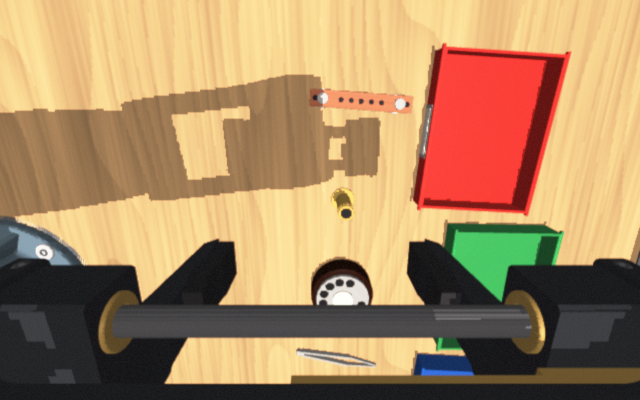

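The wrist view shows the long sleeve (bore at (346,213), foot near (341,195)), the long bar at (361,101) and the red tray. I measure from these.

Run:
```python
from h import *
im=cam("wrist");I=im["color"];hsv=cv2.cvtColor(I,cv2.COLOR_BGR2HSV);H,S,V=[hsv[...,i].astype(int) for i in range(3)]
print("top",ray(im,346,213,.056),"foot",ray(im,341,194.5,.002))
for n in ("bar_long_mid",):
    for d in silhouettes("wrist",n): print(d["confidence"],d["extent"]);rect(d["pixels"],im,.026,n)
a,b=ray(im,321,99,.029),ray(im,400.5,104,.029);print("bar screws",a,b,(a+b)/2,np.linalg.norm(a-b),np.degrees(np.arctan2(*(b-a)[1::-1])))
print("red tray rim",[ray(im,u,v,.03).round(4) for u,v in((444,46),(568,53),(528,213),(416,208))])
togo([.451,.1285,.15],0)
```

```text
top [0.45407966 0.12888027 0.056     ] foot [0.45224828 0.13477941 0.002     ]
0.63 [362.4, 101.0, 103.7, 21.0]
bar_long_mid c [472.8 248.8] L 112.7 20.8 yaw 174.9
0.24 [335.5, 356.4, 79.8, 18.9]
bar_long_mid c [443.6 -97.5] L 111.0 20.3 yaw 167.6
bar screws [0.42898484 0.25072169 0.029     ] [0.51549896 0.24377198 0.029     ] [0.4722419  0.24724683 0.029     ] 0.08679280643801957 -4.592727871154812
red tray rim [array([0.5573, 0.3004, 0.03  ]), array([0.6879, 0.2913, 0.03  ]), array([0.6761, 0.1145, 0.03  ]), array([0.5401, 0.124 , 0.03  ])]
t 2.75 pos [0.4257 0.1711 0.2548] jaw -1.1 q6 8.1 open 1.001 F [-0.3  0.6  0.6]
shift mm [104.9  25.2  42.4] turn rad [-0.02  -0.002 -0.009]
```

```bash
python3 -m handwheel '[[0,26,41,-0.02,0,-0.009,1],[40,0,0,0,0,0,1],[40,0,0,0,0,0,1],[40,0,0,0,0,0,1],[0,0,0,0,0,0,1]]' >/dev/null
python3 - <<'E'
from h import *
im=cam("wrist")
for n in("sleeve_long_mid",):
  for d in silhouettes("wrist",n):
    p=d["pixels"];ys,xs=np.nonzero(p);print(d["confidence"],d["extent"])
print("proj top/foot",proj(im,[[.452,.13,.056],[.452,.13,0]]))
cv2.imwrite("pics/w2.png",im["color"])
togo([.452,.130,.03],0)
E
```

```text
0.91 [320.9, 201.1, 35.9, 49.7]
proj top/foot [[316.86436524 212.25521044]
 [317.2339174  191.15149825]]
t 3.35 pos [0.4584 0.1288 0.1392] jaw 0.4 q6 0.8 open 1.0 F [0.2 0.1 0.4]
shift mm [109.1  -8.1  -0.9] turn rad [ 0.007 -0.003 -0.016]
```

View pics/w2.png

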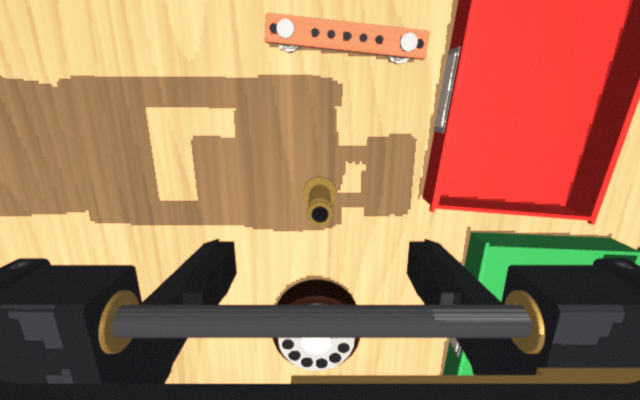

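The wrist view shows the bore at (319.5,213.5), within 3 px of the prediction, so the sleeve is at about (0.454, 0.130). I descend and grip.

```bash
python3 -m handwheel '[[0,-4,-1,0,0,-0.016,1],[30,0,0,0,0,0,1],[30,0,0,0,0,0,1],[25,0,0,0,0,0,1],[20,0,0,0,0,0,1]]'
python3 - <<'E'
from h import *
togo([.454,.130,.03],0)
E
```

```text
time: 3.85
ee_pos: [0.4676, 0.1319, 0.0471]
orientation: [98.0, 88.5, 8.6]
wrist_force: [0.1, -1.2, -0.1]
opening: 1.002
t 3.85 pos [0.4676 0.1319 0.0471] jaw 0.6 q6 0.9 open 1.002 F [ 0.1 -1.2 -0.1]
shift mm [ 16.7 -14.1   1.8] turn rad [ 0.01  -0.004 -0.026]
```

```bash
python3 -m handwheel '[[0,-13,2,0,0,-0.026,1],[0,0,0,0,0,0,1]]' >/dev/null
python3 - <<'E'
from h import *
togo([.454,.130,.03],0)
E
```

```text
t 4.05 pos [0.4545 0.1301 0.0484] jaw 0.7 q6 0.6 open 0.996 F [ 0.1 -0.5  0.3]
shift mm [18.4 -0.4  0.2] turn rad [ 0.012 -0.004  0.002]
```

```bash
python3 -m handwheel '[[18,-1,0,0,0,0,1],[0,0,0,0,0,0,0.15],[0,0,0,0,0,0,0.15],[0,0,0,0,0,0,0.15],[0,0,0,0,0,0,0.15]]' 20
python3 -m handwheel '[[0,0,0,0,0,0,0.1],[0,0,0,0,0,0,0.1],[0,0,0,0,0,0,0.1]]' 20
python3 - <<'E'
from h import *
togo([.454,.130,.03],0)
E
```

```text
time: 4.55
ee_pos: [0.4597, 0.1307, 0.0392]
orientation: [109.7, 89.3, 20.4]
wrist_force: [-0.3, 0.2, 0.0]
opening: 0.66
time: 4.85
ee_pos: [0.4606, 0.1308, 0.0406]
orientation: [106.7, 89.2, 17.5]
wrist_force: [-0.8, 0.0, 0.5]
opening: 0.39
t 4.85 pos [0.4606 0.1308 0.0406] jaw 0.7 q6 0.5 open 0.39 F [-0.8  0.   0.5]
shift mm [10.5 -6.7  0.7] turn rad [ 0.013 -0.004 -0.013]
```

```bash
python3 -m handwheel '[[10,-7,0,0,0,-0.013,0.42],[0,0,0,0,0,0,0.42]]' 20 >/dev/null
python3 - <<'E'
from h import *
togo([.454,.130,.03],0)
E
```

```text
t 5.05 pos [0.453  0.1307 0.0297] jaw 0.7 q6 0.5 open 0.42 F [-0.4 -0.2 -0.1]
shift mm [-0.3  1.   0.7] turn rad [ 0.013 -0.004  0.001]
```

```bash
python3 -m handwheel '[[0,0,0,0,0,0,0.1],[0,0,0,0,0,0,0.1],[0,0,0,0,0,0,0.1],[0,0,0,0,0,0,0.1],[0,0,0,0,0,0,0.1]]' 20
python3 -m handwheel '[[-30,0,0,0,0,0,0.1],[-40,0,0,0,0,0,0.1],[-40,0,0,0,0,0,0.1],[0,0,0,0,0,0,0.1]]' 20
python3 - <<'E'
from h import *
a=np.radians(-5)  # blue tray x axis
X=np.array([np.cos(a),np.sin(a)]);Y=np.array([-X[1],X[0]])
c=np.array([.620,-.2085])
print(c-.04*Y,c+.04*Y)
togo([*(c-.04*Y),.13],-5)
E
```

```text
time: 5.55
ee_pos: [0.4523, 0.1307, 0.0288]
orientation: [-144.3, 89.7, 126.4]
wrist_force: [0.6, 0.2, -1.5]
opening: 0.199
time: 5.95
ee_pos: [0.451, 0.1301, 0.1408]
orientation: [-115.3, 89.5, 155.4]
wrist_force: [0.5, 0.5, -1.6]
opening: 0.197
[ 0.61651377 -0.24834779] [ 0.62348623 -0.16865221]
t 5.95 pos [0.451  0.1301 0.1408] jaw 0.7 q6 0.6 open 0.197 F [ 0.5  0.5 -1.6]
shift mm [  8.  160.8 380.5] turn rad [ 0.1   -0.004  0.008]
```

```bash
python3 -m handwheel '[[0,20,47,0,0,0,0.1],[0,20,47,0,0,0,0.1],[0,20,47,0,0,0,0.1],[0,20,47,0,0,0,0.1],[0,20,47,0,0,0,0.1]]' 20 >/dev/null
python3 -m handwheel '[[0,20,47,0,0,0,0.1],[0,20,47,0,0,0,0.1],[0,20,47,0,0,0,0.1],[0,0,0,0.1,0,0,0.1],[0,0,0,0,0,0,0.1]]' 20 >/dev/null
python3 - <<'E'
from h import *
togo([.6165,-.2483,.08],-5)
E
```

```text
t 6.95 pos [ 0.6118 -0.2405  0.1278] jaw -4.9 q6 -26.9 open 0.195 F [-0.5  0.2 -1. ]
shift mm [47.7  6.   7.7] turn rad [ 0.002 -0.007  0.013]
```

```bash
python3 -m handwheel '[[0,6,8,0,-0.007,0.013,0.1],[40,0,0,0,0,0,0.1],[0,0,0,0,0,0,0.1]]' 20 >/dev/null
python3 - <<'E'
from h import *
togo([.6165,-.2483,.033],-5)
im=cam("wrist");cv2.imwrite("pics/w3.png",im["color"])
E
```

```text
t 7.25 pos [ 0.6166 -0.2482  0.0852] jaw -4.4 q6 -27.7 open 0.196 F [-1.7  0.7 -2.5]
shift mm [52.2 -0.   0.2] turn rad [ 0.01  -0.     0.001]
```

View pics/w3.png

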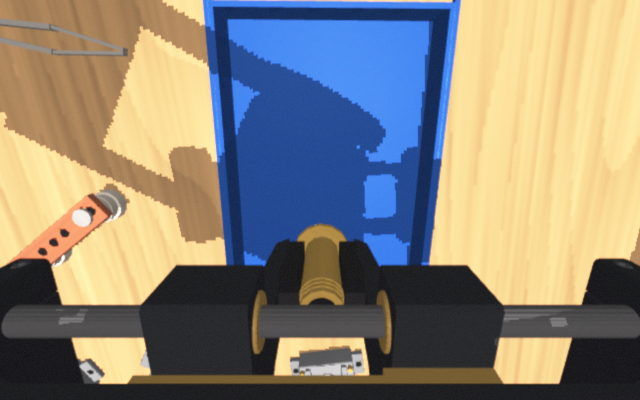

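The wrist view shows the sleeve held upright at (322,260) over the blue tray, with the tray walls at about x = 215 and x = 450. I lower it in.

```bash
python3 -m handwheel '[[25,0,0,0,0,0,0.1],[15,0,0,0,0,0,0.1],[0,0,0,0,0,0,0.1]]' 20 >/dev/null
python3 - <<'E'
from h import *
togo([.6165,-.2483,.0325],-5)
E
```

```text
t 7.6 pos [ 0.623  -0.25    0.0547] jaw -4.1 q6 -27.8 open 0.196 F [-0.1  0.4 -0.8]
shift mm [22.1 -6.9 -1.4] turn rad [ 0.015  0.007 -0.013]
```

```bash
python3 -m handwheel '[[16,-7,-1,0,0.007,-0.013,0.1],[0,0,0,0,0,0,0.1]]' 20 >/dev/null
python3 - <<'E'
from h import *
togo([.6165,-.2483,.0325],-5)
E
```

```text
t 7.8 pos [ 0.6172 -0.2487  0.0403] jaw -4.1 q6 -28.1 open 0.194 F [-1.2  0.7 -0.9]
shift mm [ 7.8 -0.7 -0.3] turn rad [ 0.016  0.001 -0.002]
```

```bash
python3 -m handwheel '[[8,-2,0,0,0,-0.004,0.1],[0,0,0,0,0,0,0.1]]' 20 >/dev/null
python3 - <<'E'
from h import *
togo([.6165,-.2483,.0325],-5)
E
```

```text
t 8.0 pos [ 0.6157 -0.2489  0.033 ] jaw -4.0 q6 -28.1 open 0.201 F [-0.8 -0.2 -0.6]
shift mm [ 0.5  0.8 -0.7] turn rad [0.017 0.002 0.001]
```

```bash
python3 -m handwheel '[[1.5,0,0,0,0,0,0.1],[0,0,0,0,0,0,0.45],[0,0,0,0,0,0,0.45],[0,0,0,0,0,0,0.45],[0,0,0,0,0,0,0.45]]' 20
python3 -m handwheel '[[-35,0,0,0,0,0,0.45],[-45,0,0,0,0,0,0.45],[-40,0,0,0,0,0,0.45],[0,0,0,0,0,0,1]]'
python3 - <<'E'
from h import *
togo([.524,.378,.16],0)
im=cam("wrist");cv2.imwrite("pics/w4.png",im["color"])
E
```

```text
time: 8.5
ee_pos: [0.617, -0.2499, 0.0333]
orientation: [33.2, 89.8, -60.9]
wrist_force: [0.7, -0.3, -0.1]
opening: 0.451
time: 8.9
ee_pos: [0.6158, -0.2489, 0.1554]
orientation: [-50.4, 89.9, -144.5]
wrist_force: [1.3, 0.5, 0.6]
opening: 0.515
t 8.9 pos [ 0.6158 -0.2489  0.1554] jaw -4.1 q6 -28.1 open 0.515 F [1.3 0.5 0.6]
shift mm [  -5.2 -136.  -618.8] turn rad [-0.071  0.001  0.002]
```

View pics/w4.png

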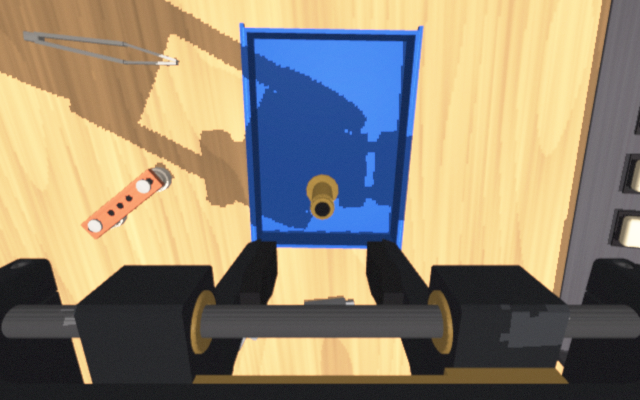

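The long sleeve is standing in the blue tray, with its bore at (322,208). Next is the short sleeve.

```bash
python3 -m handwheel '[[0,-10,-47,0,0,0,1],[0,-10,-47,0,0,0,1],[0,-10,-47,0,0,0,1],[0,-10,-47,0,0,0,1],[0,-10,-47,0,0,0,1]]' >/dev/null
python3 -m handwheel '[[0,-10,-47,0,0,0,1],[0,-10,-47,0,0,0,1],[0,-10,-47,0,0,0,1],[0,-10,-47,0,0,0,1],[0,-10,-47,0,0,0,1]]' >/dev/null
python3 -m handwheel '[[0,-10,-47,0,0,0,1],[0,-10,-47,0,0,0,1],[0,-10,-47,0,0,0,1],[0,0,0,0,0,0,1],[0,0,0,0,0,0,1]]' >/dev/null
python3 - <<'E'
from h import *
togo([.524,.378,.16],0)
E
```

```text
t 10.45 pos [0.5129 0.391  0.1308] jaw -4.3 q6 30.5 open 0.999 F [ 0.4 -0.4 -0. ]
shift mm [-29.5  11.1  12.3] turn rad [-0.076  0.004  0.033]
```

```bash
python3 -m handwheel '[[-9,11,13,0,0.004,0.033,1],[0,0,0,0,0,0,1]]' >/dev/null
python3 - <<'E'
from h import *
togo([.524,.378,.02],0)
im=cam("wrist");I=im["color"]
print(proj(im,[[.524,.378,.038],[.524,.378,0]]))
for d in silhouettes("wrist","sleeve_short_mid"):print(d["confidence"],d["extent"])
cv2.imwrite("pics/w5.png",cv2.resize(I[120:270,220:420],None,fx=3,fy=3))
E
```

```text
t 10.65 pos [0.5233 0.3742 0.1379] jaw -4.4 q6 29.5 open 1.0 F [-0.3 -0.1  0.9]
shift mm [117.9   0.4  -4.3] turn rad [-0.076  0.004  0.001]
[[321.91400656 199.2977232 ]
 [321.82734688 186.51923778]]
0.65 [324.8, 186.9, 33.6, 38.7]
0.25 [276.1, 339.5, 118.3, 5.7]
```

View pics/w5.png

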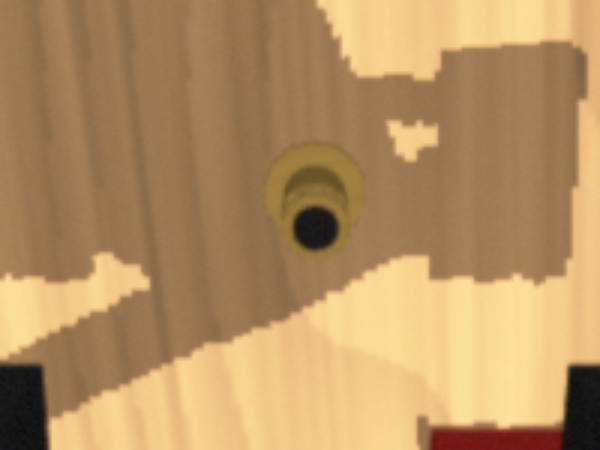

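The bore at (325,196) and flange at (325,183.5) put the short sleeve at about (0.527, 0.3805). I descend.

```bash
python3 -m handwheel '[[0,4,-7,0,0.004,0,1],[35,-1,0,0,0,-0.003,1],[30,-2,0,0,0,-0.005,1],[0,0,0,0,0,0,1]]' >/dev/null
python3 - <<'E'
from h import *
togo([.527,.3805,.021],-4.4)
E
```

```text
t 11.15 pos [0.5279 0.3806 0.0735] jaw -4.7 q6 29.7 open 1.003 F [-0.1  0.2 -0. ]
shift mm [52.5 -0.6  0.4] turn rad [-0.006 -0.004  0.006]
```

```bash
python3 -m handwheel '[[30,-2,0,0,0,-0.003,0.7],[18,-2,0,0,0,-0.003,0.6],[0,0,0,0,0,0,0.5]]' >/dev/null
python3 - <<'E'
from h import *
togo([.527,.3805,.021],-4.4)
E
```

```text
t 11.45 pos [0.5266 0.3819 0.0275] jaw -4.8 q6 29.7 open 0.753 F [ 0.2  0.3 -0.9]
shift mm [6.5 0.5 1.4] turn rad [-0.007 -0.007  0.009]
```

```bash
python3 -m handwheel '[[7,0,1,0,-0.007,0.009,0.4],[0,0,0,0,0,0,0.1],[0,0,0,0,0,0,0.1],[0,0,0,0,0,0,0.1],[0,0,0,0,0,0,0.1]]' 20 >/dev/null
python3 -m handwheel '[[0,0,0,0,0,0,0.1],[0,0,0,0,0,0,0.1],[0,0,0,0,0,0,0.1],[0,0,0,0,0,0,0.1]]' 20
python3 - <<'E'
from h import *
togo([.527,.3805,.021],-4.4)
E
```

```text
time: 12.35
ee_pos: [0.5303, 0.3828, 0.0265]
orientation: [112.2, 89.5, 17.4]
wrist_force: [-0.1, 0.5, -0.8]
opening: 0.196
t 12.35 pos [0.5303 0.3828 0.0265] jaw -4.8 q6 30.3 open 0.196 F [-0.1  0.5 -0.8]
shift mm [ 5.5 -3.2  2.6] turn rad [-0.007 -0.003 -0.009]
```

```bash
python3 -m handwheel '[[-40,0,0,0,0,0,0.1],[-50,0,0,0,0,0,0.1],[-40,0,0,0,0,0,0.1],[-2,11,45,0,0,0,0.1],[-2,11,45,0,0,0,0.1]]' 20 >/dev/null
python3 -m handwheel '[[-2,11,45,0,0,0,0.1],[-2,11,45,0,0,0,0.1],[-2,11,45,0,0,0,0.1],[-2,11,45,0,0,0,0.1],[-2,11,45,0,0,0,0.1]]' 20 >/dev/null
python3 -m handwheel '[[-2,11,45,0,0,0,0.1],[-2,11,45,0,0,0,0.1],[-2,11,45,0,0,0,0.1],[0,0,0,0,0,0,0.1],[0,0,0,0,0,0,0.1]]' 20 >/dev/null
python3 - <<'E'
from h import *
togo([.6235,-.1687,.10],-5)
im=cam("wrist");cv2.imwrite("pics/w6.png",im["color"])
E
```

```text
t 13.85 pos [ 0.6031 -0.0926  0.182 ] jaw -4.6 q6 -15.4 open 0.195 F [-0.6  0.3  0.2]
shift mm [82.2 25.5 74.3] turn rad [ 0.006 -0.001 -0.011]
```

```bash
python3 -m handwheel '[[0,13,38,0,0,-0.01,0.1],[0,13,38,0,0,0,0.1],[35,-1,0,0,0,-0.003,0.1],[35,-1,0,0,0,-0.003,0.1],[0,0,0,0,0,0,0.1]]' 20 >/dev/null
python3 - <<'E'
from h import *
togo([.6235,-.1687,.08],-5)
E
```

```text
t 14.4 pos [ 0.623  -0.1641  0.1116] jaw -4.0 q6 -21.3 open 0.194 F [-0.  -0.1 -0.9]
shift mm [31.6  0.9  4.6] turn rad [ 0.017 -0.001  0.003]
```

```bash
python3 -m handwheel '[[35,-2,5,0,0,-0.003,0.1],[35,-2,0,0,0,-0.004,0.1],[0,0,0,0,0,0,0.1]]' 20 >/dev/null
python3 - <<'E'
from h import *
togo([.6235,-.1687,.032],-5)
E
```

```text
t 14.7 pos [ 0.6209 -0.1645  0.0442] jaw -3.7 q6 -21.6 open 0.198 F [-1.3  0.3 -1.9]
shift mm [12.2  3.   4. ] turn rad [ 0.023 -0.001  0.007]
```

```bash
python3 -m handwheel '[[11,3,2,0,0,0.007,0.1],[0,0,0,0,0,0,0.1],[2,0,0,0,0,0,0.1],[0,0,0,0,0,0,0.1]]' 20
python3 - <<'E'
from h import *
togo([.6235,-.1687,.03],-5)
E
```

```text
time: 15.1
ee_pos: [0.6284, -0.1658, 0.0379]
orientation: [75.9, 89.5, -17.6]
wrist_force: [0.3, -0.0, -1.1]
opening: 0.195
t 15.1 pos [ 0.6284 -0.1658  0.0379] jaw -3.4 q6 -21.9 open 0.195 F [ 0.3 -0.  -1.1]
shift mm [ 7.9 -4.7  3.2] turn rad [ 0.027  0.002 -0.009]
```

```bash
python3 -m handwheel '[[8,-5,2,0,0,-0.009,0.1],[0,0,0,0,0,0,0.1]]' 20
python3 - <<'E'
from h import *
togo([.6235,-.1687,.029],-5)
E
```

```text
time: 15.3
ee_pos: [0.6242, -0.1681, 0.0315]
orientation: [32.4, 89.8, -61.1]
wrist_force: [-1.0, 0.1, -0.9]
opening: 0.194
t 15.3 pos [ 0.6242 -0.1681  0.0315] jaw -3.4 q6 -22.0 open 0.194 F [-1.   0.1 -0.9]
shift mm [ 2.5 -0.7  0.6] turn rad [ 0.027  0.004 -0.002]
```

```bash
python3 -m handwheel '[[3,-1,0,0,0,-0.003,0.1],[0,0,0,0,0,0,0.1]]' 20
python3 -m handwheel '[[3,-1,0,0,0,-0.003,0.1]]' 20
python3 -m handwheel '[[3,-1,0,0,0,-0.003,0.1]]' 20
```

```text
time: 15.5
ee_pos: [0.6238, -0.1688, 0.0292]
orientation: [12.6, 89.7, -80.9]
wrist_force: [-0.2, -0.4, -0.6]
opening: 0.2
time: 15.6
ee_pos: [0.6239, -0.1691, 0.0286]
orientation: [-3.7, 89.7, -97.2]
wrist_force: [-7.4, 5.5, 27.7]
opening: 0.194
time: 15.7
ee_pos: [0.624, -0.1691, 0.0286]
orientation: [-20.5, 89.7, -114.0]
wrist_force: [-8.8, 5.3, 24.0]
opening: 0.196
```

```bash
python3 -m handwheel '[[-0.5,0,0,0,0,0,0.1],[0,0,0,0,0,0,0.45],[0,0,0,0,0,0,0.45],[0,0,0,0,0,0,0.45],[0,0,0,0,0,0,0.45]]' 20
python3 -m handwheel '[[-35,0,0,0,0,0,0.45],[-45,0,0,0,0,0,0.45],[-45,0,0,0,0,0,0.45],[-40,0,0,0,0,0,1],[0,0,0,0,0,0,1]]'
python3 - <<'E'
from h import *
im=cam("wrist");cv2.imwrite("pics/w7.png",im["color"])
togo([.472,.247,.2],85)
E
```

```text
time: 16.2
ee_pos: [0.6239, -0.1691, 0.0292]
orientation: [-23.8, 89.7, -117.3]
wrist_force: [0.6, -0.6, 0.8]
opening: 0.45
time: 16.7
ee_pos: [0.6221, -0.1677, 0.1951]
orientation: [-82.5, 89.4, -176.0]
wrist_force: [0.9, -0.2, 1.4]
opening: 0.607
t 16.75 pos [ 0.6207 -0.1671  0.1921] jaw -3.5 q6 -21.9 open 0.652 F [-0.5 -0.7 -0.2]
shift mm [  -5.3 -173.9 -404.2] turn rad [-1.545 -0.012  0.012]
```

View pics/w7.png

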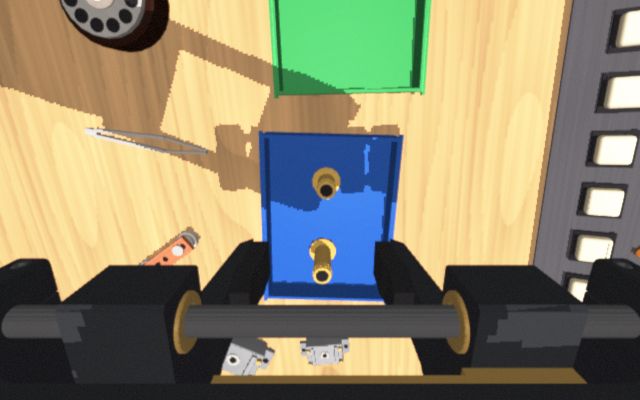

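Both sleeves stand in the blue tray, at (326,187) and (322,270). Next is the long bar.

```bash
python3 -m handwheel '[[-2,-19,-45,0,0,0,1],[-2,-19,-45,0,0,0,1],[-2,-19,-45,0,0,0,1],[-2,-19,-45,0,0,0,1],[-2,-19,-45,0,0,0,1]]' >/dev/null
python3 -m handwheel '[[-2,-19,-45,0,0,0,1],[-2,-19,-45,0,0,0,1],[-2,-19,-45,0,0,0,1],[-2,-19,-45,0,0,0,1],[0,0,0,-0.145,0,0,1]]' >/dev/null
python3 -m handwheel '[[0,0,0,-0.145,0,0,1],[0,0,0,-0.145,0,0,1],[0,0,0,-0.145,0,0,1],[0,0,0,-0.145,0,0,1],[0,0,0,-0.145,0,0,1]]' >/dev/null
python3 -m handwheel '[[0,0,0,-0.145,0,0,1],[0,0,0,-0.145,0,0,1],[0,0,0,-0.145,0,0,1],[0,0,0,-0.145,0,0,1],[0,0,0,0,0,0,1]]' >/dev/null
python3 - <<'E'
from h import *
togo([.4722,.2475,.15],85.2)
E
```

```text
t 18.75 pos [0.4487 0.2548 0.1739] jaw 81.9 q6 -66.1 open 0.997 F [0.3 0.4 0.1]
shift mm [22.1 -3.4 26. ] turn rad [-0.059 -0.075  0.017]
```

```bash
python3 -m handwheel '[[15,-3,26,-0.059,-0.075,0.017,1],[0,0,0,0,0,0,1]]' >/dev/null
python3 - <<'E'
from h import *
togo([.4722,.2475,.10],85.2)
im=cam("wrist")
for d in silhouettes("wrist","bar_long_mid"): print(d["confidence"],d["extent"]);rect(d["pixels"],im,.026)
print("pred",proj(im,[[.4722-.042,.2475+.0035,.029],[.4722+.042,.2475-.0035,.029]]))
cv2.imwrite("pics/w8.png",im["color"])
E
```

```text
t 18.95 pos [0.4716 0.2475 0.1541] jaw 84.9 q6 -69.9 open 1.002 F [-0.2  0.3 -0.4]
shift mm [54.1  0.1  0.7] turn rad [-0.006 -0.002  0.001]
0.67 [323.1, 190.0, 25.2, 126.0]
 c [472. 248.] L 112.5 19.7 yaw 174.8
pred [[320.98224112 146.3743776 ]
 [321.76156741 241.46798558]]
```

View pics/w8.png

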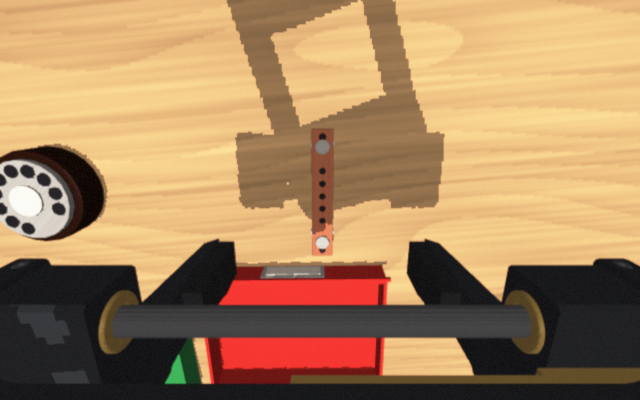

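The bar's screws show at (322,147) and (322,243), matching the prediction, and the mask fit gives a centre of (0.472, 0.248). I descend.

```bash
python3 -m handwheel '[[35,0,-1,0,0,0,0.6],[35,0,-2,0,0,0,0.6],[25,0,-2,0,0,0,0.6],[0,0,0,0,0,0,0.5]]' >/dev/null
python3 - <<'E'
from h import *
togo([.472,.248,.0205],84.8)
E
```

```text
t 19.45 pos [0.4668 0.2508 0.0621] jaw 84.1 q6 -68.9 open 0.664 F [-0.8 -0.6  0.5]
shift mm [41.5 -2.3  5.6] turn rad [-0.012 -0.004 -0.001]
```

```bash
python3 -m handwheel '[[25,-2,4,-0.01,0,0,0.5],[25,0,0,0,0,0,0.5],[0,0,0,0,0,0,0.5]]' >/dev/null
python3 - <<'E'
from h import *
togo([.472,.248,.0205],84.8)
E
```

```text
t 19.75 pos [0.4748 0.2507 0.0166] jaw 84.4 q6 -69.5 open 0.502 F [-0.4 -0.2  0.5]
shift mm [-3.9 -2.9 -2.5] turn rad [-0.007  0.002 -0.004]
```

```bash
python3 -m handwheel '[[-4,-3,-2,-0.007,0.002,-0.004,0.4],[0,0,0,0,0,0,0.1],[0,0,0,0,0,0,0.1],[0,0,0,0,0,0,0.1],[0,0,0,0,0,0,0.1]]' 30 >/dev/null
python3 -m handwheel '[[0,0,0,0,0,0,0.1],[0,0,0,0,0,0,0.1]]' 30
python3 - <<'E'
from h import *
togo([.472,.248,.0205],84.8)
E
```

```text
time: 20.45
ee_pos: [0.474, 0.2488, 0.0258]
orientation: [26.2, 89.8, 20.9]
wrist_force: [0.3, -0.0, -1.2]
opening: 0.199
t 20.45 pos [0.474  0.2488 0.0258] jaw 84.7 q6 -69.7 open 0.199 F [ 0.3 -0.  -1.2]
shift mm [ 5.3 -1.  -2. ] turn rad [-0.002  0.003 -0.001]
```

```bash
python3 -m handwheel '[[-40,0,0,0,0,0,0.1],[-50,0,0,0,0,0,0.1],[-45,0,0,0,0,0,0.1],[-40,0,0,0,0,0,0.1],[-1,-38,37,0,0,0,0.1]]' 30 >/dev/null
python3 -m handwheel '[[-1,-38,37,0,0,0,0.1],[-1,-38,37,0,0,0,0.1],[-1,-38,37,0,0,0,0.1],[-1,-38,37,0,0,0,0.1],[-1,-38,37,0,0,0,0.1]]' 30
python3 -m handwheel '[[0,0,0,0.145,0,0,0.1],[0,0,0,0.145,0,0,0.1],[0,0,0,0.145,0,0,0.1],[0,0,0,0.145,0,0,0.1],[0,0,0,0.145,0,0,0.1]]' 30 >/dev/null
python3 -m handwheel '[[0,0,0,0.145,0,0,0.1],[0,0,0,0.145,0,0,0.1],[0,0,0,0.145,0,0,0.1],[0,0,0,0.145,0,0,0.1],[0,0,0,0.145,0,0,0.1]]' 30 >/dev/null
python3 - <<'E'
from h import *
togo([.6747,.0024,.12],-2)
E
```

```text
time: 21.45
ee_pos: [0.6611, 0.0158, 0.21]
orientation: [177.6, 89.8, 172.9]
wrist_force: [0.4, -0.0, -1.9]
opening: 0.199
t 22.45 pos [0.6615 0.0067 0.2019] jaw -0.7 q6 -8.9 open 0.199 F [ 0.3  0.8 -1. ]
shift mm [81.7 14.5  4.2] turn rad [ 0.023 -0.001  0.015]
```

```bash
python3 -m handwheel '[[0,14,4,0.023,0,0.015,0.1],[40,-1,0,0,0,-0.003,0.1],[40,-2,0,0,0,-0.004,0.1],[0,0,0,0,0,0,0.1]]' 30 >/dev/null
python3 - <<'E'
from h import *
im=cam("wrist");I=im["color"];hsv=cv2.cvtColor(I,cv2.COLOR_BGR2HSV);H,S,V=[hsv[...,i].astype(int) for i in range(3)]
cv2.imwrite("pics/w9.png",I)
togo([.6747,.0024,.06],-2)
E
```

```text
t 22.9 pos [0.6778 0.0012 0.1235] jaw -1.7 q6 -8.2 open 0.2 F [ 0.1  0.  -0.8]
shift mm [63.5 -3.3 -1.1] turn rad [ 0.005  0.    -0.003]
```

View pics/w9.png

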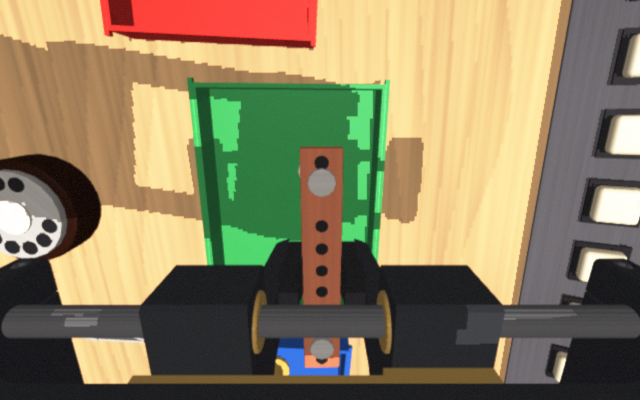

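The long bar is level and parallel to the tray sides, with the tray walls at x = 200 and x = 380 and the bar at x = 321. I lower it.

```bash
python3 -m handwheel '[[35,-4,-1,0,0,-0.004,0.1],[30,-2,0,0,0,-0.004,0.1],[10,-1,0,0,0,0,0.1],[0,0,0,0,0,0,0.1]]' 30 >/dev/null
python3 - <<'E'
from h import *
togo([.6747,.0024,.033],-2)
E
```

```text
t 23.3 pos [0.6791 0.0008 0.0566] jaw -1.4 q6 -8.5 open 0.195 F [-0.4 -0.3 -1.1]
shift mm [23.5 -4.7 -1.5] turn rad [ 0.01   0.002 -0.01 ]
```

```bash
python3 -m handwheel '[[22,-5,-1,0,0,-0.01,0.1],[0,0,0,0,0,0,0.1]]' 30 >/dev/null
python3 - <<'E'
from h import *
togo([.6747,.0024,.03],-2)
E
```

```text
t 23.5 pos [0.6767 0.0015 0.0372] jaw -1.4 q6 -8.4 open 0.2 F [-1.1  0.1 -2. ]
shift mm [ 7.2 -2.1 -0.9] turn rad [ 0.011  0.003 -0.005]
```

```bash
python3 -m handwheel '[[7,-3,-1,0,0.003,-0.006,0.1],[0,0,0,0,0,0,0.1]]' 30
python3 -m handwheel '[[3,-1,0,0,0,-0.003,0.1]]' 30
python3 -m handwheel '[[3,-1,0,0,0,-0.003,0.1]]' 30
python3 -m handwheel '[[3,-1,0,0,0,-0.003,0.1]]' 30
```

```text
time: 23.7
ee_pos: [0.6748, 0.0025, 0.0314]
orientation: [71.4, 90.0, -20.0]
wrist_force: [-1.1, -0.3, -1.6]
opening: 0.198
time: 23.8
ee_pos: [0.6749, 0.0024, 0.0295]
orientation: [4.3, 90.0, -87.0]
wrist_force: [0.3, 0.6, -1.3]
opening: 0.201
time: 23.9
ee_pos: [0.6745, 0.0024, 0.0282]
orientation: [-72.6, 89.9, -163.9]
wrist_force: [-7.3, 0.9, 16.8]
opening: 0.194
time: 24.0
ee_pos: [0.6745, 0.0024, 0.0281]
orientation: [-74.7, 89.8, -166.0]
wrist_force: [-9.1, 1.1, 21.8]
opening: 0.198
```

```bash
python3 -m handwheel '[[0,0,0,0,0,0,0.32],[0,0,0,0,0,0,0.32],[0,0,0,0,0,0,0.32]]'
python3 -m handwheel '[[-30,0,0,0,0,0,0.32],[-45,0,0,0,0,0,0.32],[-45,0,0,0,0,0,0.32],[-45,0,0,0,0,0,1],[0,0,0,0,0,0,1]]'
python3 -m handwheel '[[-1,-38,42,0,0,0,1],[-1,-38,42,0,0,0,1],[-1,-38,42,0,0,0,1],[-1,-38,42,0,0,0,1],[-1,-38,42,0,0,0,1]]' >/dev/null
python3 -m handwheel '[[-1,-38,42,0,0,0,1],[0,0,0,0.14,0,0,1],[0,0,0,0.14,0,0,1],[0,0,0,0.14,0,0,1],[0,0,0,0.14,0,0,1]]' >/dev/null
python3 -m handwheel '[[0,0,0,0.14,0,0,1],[0,0,0,0.14,0,0,1],[0,0,0,0.14,0,0,1],[0,0,0,0,0,0,1]]' >/dev/null
python3 - <<'E'
from h import *
togo([.437,-.244,.15],-58)
im=cam("wrist");I=im["color"];cv2.imwrite("pics/w10.png",I)
for d in silhouettes("wrist","bar_short_mid"): print(d["confidence"],d["extent"]);rect(d["pixels"],im,.026)
E
```

```text
time: 24.3
ee_pos: [0.6761, 0.0022, 0.0307]
orientation: [8.8, 89.9, -82.5]
wrist_force: [-0.3, -0.8, 0.3]
opening: 0.32
time: 24.8
ee_pos: [0.6747, 0.0025, 0.1979]
orientation: [-83.9, 89.6, -175.2]
wrist_force: [0.7, -0.3, 0.9]
opening: 0.477
t 26.2 pos [ 0.458  -0.2226  0.1954] jaw -59.7 q6 20.6 open 0.999 F [-0.5  0.9 -0.3]
shift mm [45.6  8.2 28.6] turn rad [-0.03   0.007  0.007]
0.65 [335.4, 205.4, 23.0, 83.3]
 c [ 442.3 -244.7] L 88.3 19.6 yaw 32.4
```

View pics/w10.png

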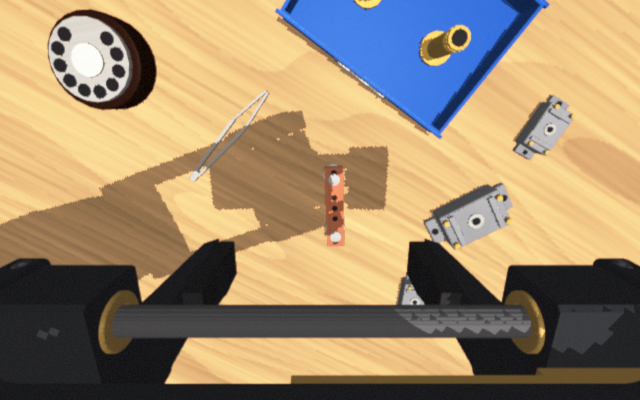

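The short bar's screws show at (334.5,180) and (336,238). The large base is about 90 mm to the right and the tweezers at least 70 mm to the left. I refine the bar and the base from this view.

Run:
```python
from h import *
im=cam("wrist")
a,b=ray(im,334.5,180,.029),ray(im,336,238,.029);print((a+b)/2,np.linalg.norm(a-b),np.degrees(np.arctan2(*(a-b)[1::-1])))
print("base centre hole",ray(im,476.5,221,.024), "lug ends",ray(im,433,232,.007),ray(im,503,197,.007))
for d in silhouettes("wrist","relay_base_mid"): print(d["confidence"],d["extent"]);rect(d["pixels"],im,.02)
togo([.4415,-.2445,.12],-57.8)
```

```text
[ 0.43989455 -0.24786175  0.029     ] 0.0615360903737192 32.65585351175213
base centre hole [ 0.50196706 -0.37985454  0.024     ] lug ends [ 0.46628085 -0.35809152  0.007     ] [ 0.53632779 -0.39756478  0.007     ]
0.93 [467.6, 216.1, 90.4, 64.6]
 c [ 500.1 -374.2] L 86.7 52.8 yaw 150.0
0.91 [545.7, 129.2, 61.2, 60.3]
 c [ 607.  -378.7] L 58.9 36.2 yaw 3.0
0.74 [412.2, 289.0, 27.0, 28.2]
 c [ 400.2 -371.6] L 36.1 29.7 yaw 30.8
t 26.4 pos [ 0.4582 -0.2227  0.1959] jaw -59.5 q6 20.4 open 0.999 F [0.1 0.1 0.2]
shift mm [76.  10.8 25. ] turn rad [-0.029  0.006  0.006]
```

```bash
python3 -m handwheel '[[0,10,26,-0.029,0.006,0.006,0.6],[35,0,0,0,0,0,0.6],[35,0,0,0,0,0,0.6],[0,0,0,0,0,0,0.6]]' >/dev/null
python3 - <<'E'
from h import *
im=cam("wrist");I=im["color"]
for d in silhouettes("wrist","bar_short_mid"): print(d["confidence"],d["extent"]);rect(d["pixels"],im,.026)
# screw heads: bright low-saturation blobs
m=((I.min(2)>110)&(I.max(2).astype(int)-I.min(2)<45)).astype(np.uint8);m[:,:280]=0;m[:,370:]=0;m[265:]=0
n,l,st,c=cv2.connectedComponentsWithStats(m);print([(st[i,4],c[i].round(1),ray(im,*c[i],.029).round(4)) for i in range(1,n) if st[i,4]>40])
togo([.441,-.246,.0205],-57.5)
E
```

```text
0.82 [322.3, 203.6, 29.8, 111.1]
 c [ 441.7 -245.6] L 86.9 19.4 yaw 32.6
[(np.int32(206), array([350.2,  26.1]), array([ 0.556 , -0.1957,  0.029 ])), (np.int32(189), array([320.2, 168.2]), array([ 0.4663, -0.2301,  0.029 ])), (np.int32(145), array([319.6, 243.3]), array([ 0.415 , -0.2625,  0.029 ]))]
t 26.9 pos [ 0.4441 -0.248   0.1299] jaw -57.2 q6 14.6 open 0.606 F [ 0.3 -0.3  0.3]
shift mm [109.4  -4.6   1.8] turn rad [ 0.006 -0.003 -0.011]
```

```bash
python3 -m handwheel '[[35,-4,2,0,-0.003,-0.011,0.5],[35,-2,0,0,0,-0.004,0.5],[20,-1,0,0,0,-0.002,0.5],[0,0,0,0,0,0,0.5]]' >/dev/null
python3 - <<'E'
from h import *
togo([.4407,-.2463,.0205],-57.6)
E
```

```text
t 27.3 pos [ 0.4457 -0.2484  0.0471] jaw -56.9 q6 14.3 open 0.495 F [-0.6 -0.1 -0.4]
shift mm [26.5 -4.8  3.2] turn rad [ 0.012 -0.004 -0.01 ]
```

```bash
python3 -m handwheel '[[26,-5,3,0.012,-0.004,-0.01,0.45],[0,0,0,0,0,0,0.45]]' >/dev/null
python3 - <<'E'
from h import *
togo([.4407,-.2463,.0205],-57.6)
E
```

```text
t 27.5 pos [ 0.4436 -0.2481  0.0249] jaw -57.5 q6 14.9 open 0.451 F [-0.9  1.1 -0.4]
shift mm [ 4.4 -3.2  1.5] turn rad [ 0.001 -0.002 -0.006]
```

```bash
python3 -m handwheel '[[5,-4,1,0.001,-0.002,-0.007,0.42],[0,0,0,0,0,0,0.1],[0,0,0,0,0,0,0.1],[0,0,0,0,0,0,0.1],[0,0,0,0,0,0,0.1]]' 30
python3 -m handwheel '[[0,0,0,0,0,0,0.1]]' 30
python3 - <<'E'
from h import *
togo([.4407,-.2463,.0205],-57.6)
E
```

```text
time: 28.0
ee_pos: [0.4453, -0.2488, 0.0272]
orientation: [106.7, 89.4, -40.8]
wrist_force: [0.5, 0.8, -1.4]
opening: 0.197
time: 28.1
ee_pos: [0.4454, -0.2488, 0.0275]
orientation: [106.7, 89.4, -40.8]
wrist_force: [1.0, -0.2, -1.4]
opening: 0.195
t 28.1 pos [ 0.4454 -0.2488  0.0275] jaw -57.5 q6 14.9 open 0.195 F [ 1.  -0.2 -1.4]
shift mm [ 6.9 -4.7  2.6] turn rad [ 0.003 -0.003 -0.01 ]
```

```bash
python3 -m handwheel '[[-35,0,0,0,0,0,0.1],[-45,0,0,0,0,0,0.1],[-45,0,0,0,0,0,0.1],[-40,0,0,0,0,0,0.1],[0,0,0,-0.14,0,0,0.1]]' 30
python3 -m handwheel '[[0,0,0,-0.14,0,0,0.1],[0,0,0,-0.14,0,0,0.1],[0,0,0,-0.14,0,0,0.1],[0,0,0,-0.14,0,0,0.1],[0,0,0,-0.14,0,0,0.1]]' 30 >/dev/null
python3 -m handwheel '[[0,0,0,-0.14,0,0,0.1],[-1,28,-43,0,0,0,0.1],[-1,28,-43,0,0,0,0.1],[-1,28,-43,0,0,0,0.1],[-1,28,-43,0,0,0,0.1]]' 30 >/dev/null
python3 -m handwheel '[[-1,28,-43,0,0,0,0.1],[-1,28,-43,0,0,0,0.1],[0,0,0,0,0,0,0.1]]' 30 >/dev/null
python3 - <<'E'
from h import *
togo([.6247,.0042,.12],-2)
E
```

```text
time: 28.6
ee_pos: [0.4424, -0.2465, 0.1964]
orientation: [102.6, 89.8, -36.8]
wrist_force: [0.8, -0.2, -0.8]
opening: 0.199
t 29.9 pos [0.6046 0.0116 0.2034] jaw 0.8 q6 -10.7 open 0.201 F [-0.7 -1.  -0.6]
shift mm [83.5 19.6  7.2] turn rad [ 0.048  0.005 -0.006]
```

```bash
python3 -m handwheel '[[0,20,7,0.048,0.005,-0.006,0.1],[40,-1,0,0,0,-0.003,0.1],[40,-2,0,0,0,-0.004,0.1],[0,0,0,0,0,0,0.1]]' 30 >/dev/null
python3 - <<'E'
from h import *
im=cam("wrist");cv2.imwrite("pics/w11.png",im["color"])
togo([.6247,.0042,.06],-2)
E
```

```text
t 30.35 pos [0.624  0.0059 0.1247] jaw -1.8 q6 -8.4 open 0.197 F [-0.7  0.7 -0.2]
shift mm [64.7  0.9  1.6] turn rad [0.003 0.002 0.003]
```

View pics/w11.png

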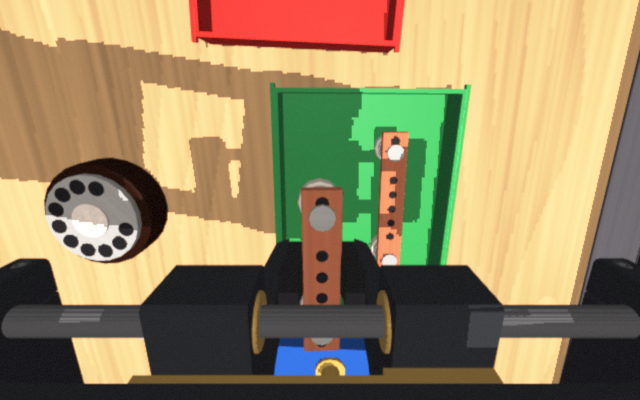

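The long bar stands well in the tray at (392,195). The short bar hangs at (321,270), parallel to it and clear of it and of the wall. I lower it.

```bash
python3 -m handwheel '[[35,-1,2,0,0,-0.004,0.1],[30,-2,0,0,0,-0.004,0.1],[0,0,0,0,0,0,0.1]]' 30 >/dev/null
python3 - <<'E'
from h import *
im=cam("wrist");s=state();print(proj(im,[[.6247,.0042+.03,s["ee_pos"][2]+.007],[.6247,.0042-.03,s["ee_pos"][2]+.007]]))
togo([.6247,.0042,.035],-2)
E
```

```text
[[317.77972641 212.29987357]
 [322.57475054 332.40835452]]
t 30.7 pos [0.6268 0.0016 0.0683] jaw -1.9 q6 -8.6 open 0.199 F [ 0.2 -0.6 -0.8]
shift mm [33.3 -2.2 -2.6] turn rad [ 0.002  0.004 -0.002]
```

```bash
python3 -m handwheel '[[30,-4,-2,0,0.004,-0.005,0.1],[0,0,0,0,0,0,0.1]]' 30 >/dev/null
python3 - <<'E'
from h import *
togo([.6247,.0042,.032],-2)
E
```

```text
t 30.9 pos [0.6269 0.0026 0.0444] jaw -1.9 q6 -8.7 open 0.197 F [-0.9  0.1 -1.2]
shift mm [12.4 -2.3 -1.6] turn rad [ 0.002  0.001 -0.005]
```

```bash
python3 -m handwheel '[[10,-3,-1,0,0.002,-0.005,0.1],[0,0,0,0,0,0,0.1]]' 30 >/dev/null
python3 -m handwheel '[[4,-1,-1,0,0,-0.004,0.1]]' 30
python3 -m handwheel '[[3,-1,0,0,0,-0.003,0.1]]' 30
python3 -m handwheel '[[3,-1,0,0,0,-0.003,0.1]]' 30
python3 -m handwheel '[[3,-1,0,0,0,-0.003,0.1]]' 30
```

```text
time: 31.2
ee_pos: [0.6287, 0.0035, 0.0382]
orientation: [83.8, 89.5, -8.1]
wrist_force: [0.4, -0.3, -1.1]
opening: 0.199
time: 31.3
ee_pos: [0.6281, 0.0036, 0.036]
orientation: [80.2, 89.6, -11.7]
wrist_force: [0.5, -0.2, -1.0]
opening: 0.198
time: 31.4
ee_pos: [0.6277, 0.0036, 0.0336]
orientation: [73.3, 89.7, -18.6]
wrist_force: [0.1, -1.0, -1.6]
opening: 0.196
time: 31.5
ee_pos: [0.6268, 0.0037, 0.0307]
orientation: [48.3, 89.9, -43.6]
wrist_force: [0.5, -0.0, -0.8]
opening: 0.198
```

```bash
python3 -m handwheel '[[3,-2,0,0,0,0,0.1]]' 30
python3 -m handwheel '[[3,-2,0,0,0,0,0.1]]' 30
python3 -m handwheel '[[2,-1,0,0,0,0,0.1]]' 30
```

```text
time: 31.6
ee_pos: [0.6258, 0.0036, 0.0288]
orientation: [65.2, 89.8, -26.7]
wrist_force: [-3.4, 1.9, 23.9]
opening: 0.196
time: 31.7
ee_pos: [0.6259, 0.0036, 0.0287]
orientation: [76.0, 89.6, -15.8]
wrist_force: [-6.6, 1.6, 27.7]
opening: 0.198
time: 31.8
ee_pos: [0.6259, 0.0036, 0.0289]
orientation: [77.7, 89.4, -14.2]
wrist_force: [-5.1, 0.3, 9.6]
opening: 0.201
```

```bash
python3 -m handwheel '[[0,0,0,0,0,0,0.3],[0,0,0,0,0,0,0.3],[0,0,0,0,0,0,0.3]]'
python3 -m handwheel '[[-30,0,0,0,0,0,0.3],[-45,0,0,0,0,0,0.3],[-45,0,0,0,0,0,0.3],[-45,0,0,0,0,0,1],[-1,-12,42,0,0,0,1]]' >/dev/null
python3 -m handwheel '[[-1,-12,42,0,0,0,1],[-1,-12,42,0,0,0,1],[-1,-12,42,0,0,0,1],[-1,-12,42,0,0,0,1],[-1,-12,42,0,0,0,1]]' >/dev/null
python3 -m handwheel '[[-1,-12,42,0,0,0,1],[-1,-12,42,0,0,0,1],[-1,-12,42,0,0,0,1],[0,0,0,-0.136,0,0,1],[0,0,0,-0.136,0,0,1]]' >/dev/null
python3 -m handwheel '[[0,0,0,-0.136,0,0,1],[0,0,0,-0.136,0,0,1],[0,0,0,-0.136,0,0,1],[0,0,0,-0.136,0,0,1],[0,0,0,-0.136,0,0,1]]' >/dev/null
python3 -m handwheel '[[0,0,0,-0.136,0,0,1],[0,0,0,0,0,0,1]]' >/dev/null
python3 - <<'E'
from h import *
togo([.501,-.377,.15],60.5)
E
```

```text
time: 32.1
ee_pos: [0.6264, 0.0036, 0.0298]
orientation: [78.1, 89.4, -13.7]
wrist_force: [0.2, -0.3, -0.3]
opening: 0.3
t 34.3 pos [ 0.4954 -0.386   0.2005] jaw 62.9 q6 -111.7 open 1.004 F [-0.  -0.1  0.6]
shift mm [50.5 10.5  0.9] turn rad [ 0.042 -0.    -0.002]
```

```bash
python3 -m handwheel '[[40,10,1,0.042,0,0,1],[0,0,0,0,0,0,1]]' >/dev/null
python3 - <<'E'
from h import *
im=cam("wrist");cv2.imwrite("pics/w12.png",im["color"])
for d in silhouettes("wrist","relay_base_mid"): print(d["confidence"],d["extent"]);rect(d["pixels"],im,.02)
print("pred",proj(im,[.501,-.377,.024]))
togo([.501,-.377,.10],60.5)
E
```

```text
0.85 [321.3, 184.0, 49.2, 94.4]
 c [ 497.6 -376.2] L 85.8 42.3 yaw 149.3
0.76 [247.9, 77.1, 74.0, 63.7]
 c [ 389.7 -383.3] L 59.8 28.9 yaw 25.8
0.75 [369.1, 278.2, 45.2, 48.3]
 c [ 600.5 -383.5] L 60.7 30.6 yaw 1.4
pred [[321.57799828 191.38025756]]
t 34.6 pos [ 0.5033 -0.3815  0.1661] jaw 60.1 q6 -108.1 open 1.002 F [ 0.4 -0.6 -0. ]
shift mm [66.   2.8 -4.9] turn rad [-0.006  0.01   0.002]
```

View pics/w12.png

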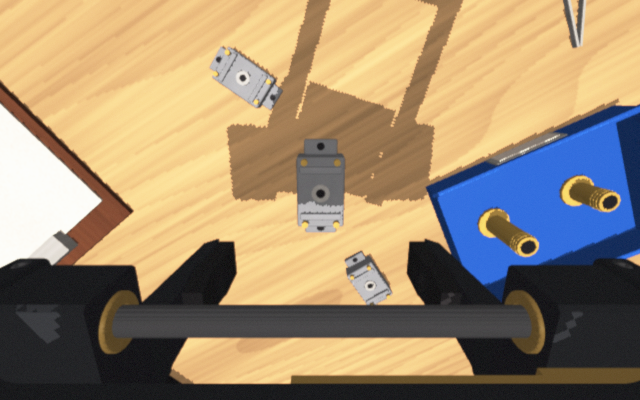

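The target base is aligned with the jaws, with its centre hole at (320,194) and its lugs at (320,146) and (321,228). The look-alikes at (245,77) and (369,278) and the tray corner at (430,185) are clear of the finger paths. I descend with the opening at 0.72.

```bash
python3 -m handwheel '[[35,3,-4,0,0.01,0.002,0.72],[30,0,-1,0,0,0,0.72],[0,0,0,0,0,0,0.72]]' >/dev/null
python3 - <<'E'
from h import *
im=cam("wrist");I=im["color"]
g=cv2.cvtColor(I,cv2.COLOR_BGR2GRAY);r=g[150:260,290:355];m=(r<40).astype(np.uint8);n,l,st,c=cv2.connectedComponentsWithStats(m)
print([(st[i,4],(c[i]+[290,150]).round(1),ray(im,*(c[i]+[290,150]),.024).round(4)) for i in range(1,n) if st[i,4]>15])
for d in silhouettes("wrist","relay_base_mid")[:1]: print(d["confidence"],d["extent"]);rect(d["pixels"],im,.02)
togo([.501,-.377,.018],60)
E
```

```text
[(np.int32(59), array([323.1, 206.5]), array([ 0.5019, -0.3791,  0.024 ]))]
0.83 [376.5, 290.9, 43.6, 29.1]
 c [ 584.6 -378.3] L 36.3 28.7 yaw 60.0
t 35.0 pos [ 0.5056 -0.3831  0.1113] jaw 60.0 q6 -107.9 open 0.72 F [0.6 0.2 0.8]
shift mm [93.1  3.5 -8.6] turn rad [0.    0.017 0.005]
```

```bash
python3 -m handwheel '[[35,2,-6,0,0.017,0.005,0.72],[30,0,-2,0,0.003,0,0.72],[0,0,0,0,0,0,0.72]]' >/dev/null
python3 - <<'E'
from h import *
togo([.502,-.379,.02],60)
E
```

```text
t 35.3 pos [ 0.5047 -0.3836  0.0551] jaw 60.0 q6 -107.8 open 0.72 F [-0.3 -0.3  0.6]
shift mm [35.   2.8 -5.1] turn rad [-0.     0.011  0.005]
```

```bash
python3 -m handwheel '[[28,2,-6,0,0.012,0.005,0.72],[0,0,0,0,0,0,0.72]]' >/dev/null
python3 - <<'E'
from h import *
togo([.502,-.379,.02],60)
E
```

```text
t 35.5 pos [ 0.5033 -0.3822  0.0326] jaw 60.0 q6 -107.9 open 0.72 F [-1.5  1.  -0.2]
shift mm [12.6  2.1 -2.8] turn rad [-0.001  0.006  0.002]
```

```bash
python3 -m handwheel '[[13,2,-4,0,0.006,0.002,0.6],[1,0,-1,0,0.002,0,0.4],[1,0,-1,0,0.002,0,0.4]]' 45
python3 -m handwheel '[[1,0,-1,0,0.002,0,0.4],[0,0,0,0,0,0,0.4]]' 45
python3 - <<'E'
from h import *
togo([.502,-.379,.018],60)
E
```

```text
time: 35.8
ee_pos: [0.503, -0.3814, 0.0245]
orientation: [-28.7, 89.6, -58.7]
wrist_force: [0.9, -1.7, 13.7]
opening: 0.47
time: 36.0
ee_pos: [0.5026, -0.3812, 0.0248]
orientation: [-34.7, 89.6, -64.8]
wrist_force: [0.2, 0.1, -3.1]
opening: 0.471
t 36.0 pos [ 0.5026 -0.3812  0.0248] jaw 60.0 q6 -107.8 open 0.471 F [ 0.2  0.1 -3.1]
shift mm [ 6.8  1.7 -1.7] turn rad [-0.001  0.006  0.004]
```

```bash
python3 -m handwheel '[[-20,0,0,0,0,0,0.4],[-40,0,0,0,0,0,0.4],[-45,0,0,0,0,0,0.4],[-45,0,0,0,0,0,0.4],[-30,0,0,0,0,0,0.4]]' 45
python3 -m handwheel '[[0,0,0,0.14,0,0,0.4],[0,0,0,0.14,0,0,0.4],[0,0,0,0.14,0,0,0.4],[0,0,0,0.14,0,0,0.4],[0,0,0,0.14,0,0,0.4]]' 45 >/dev/null
python3 -m handwheel '[[0,0,0,0.14,0,0,0.4],[0,0,0,0.14,0,0,0.4],[0,0,0,0.14,0,0,0.4],[0,0,0,0,0,0,0.4]]' 45
python3 - <<'E'
from h import *
togo([.613,.2068,.2],-4.5)
E
```

```text
time: 36.5
ee_pos: [0.4974, -0.3757, 0.2015]
orientation: [173.8, 89.2, 143.8]
wrist_force: [0.7, -0.5, -3.3]
opening: 0.468
time: 37.4
ee_pos: [0.4964, -0.3754, 0.2063]
orientation: [-109.5, 89.3, 153.7]
wrist_force: [-0.6, 0.8, -2.9]
opening: 0.467
t 37.4 pos [ 0.4964 -0.3754  0.2063] jaw -6.8 q6 -41.0 open 0.467 F [-0.6  0.8 -2.9]
shift mm [   8.1   47.  -591.9] turn rad [-0.04  -0.004  0.011]
```

Weight of about 3 N, so the base is held. I carry it to the red tray.

```bash
python3 -m handwheel '[[-1,3,-45,0,0,0,0.4],[-1,3,-45,0,0,0,0.4],[-1,3,-45,0,0,0,0.4],[-1,3,-45,0,0,0,0.4],[-1,3,-45,0,0,0,0.4]]' 45 >/dev/null
python3 -m handwheel '[[-1,3,-45,0,0,0,0.4],[-1,3,-45,0,0,0,0.4],[-1,3,-45,0,0,0,0.4],[-1,3,-45,0,0,0,0.4],[-1,3,-45,0,0,0,0.4]]' 45
python3 -m handwheel '[[-1,3,-45,0,0,0,0.4],[-1,3,-45,0,0,0,0.4],[0,0,0,0,0,0,0.4]]' 45 >/dev/null
python3 - <<'E'
from h import *
togo([.613,.2068,.12],-4.5)
E
```

```text
time: 38.4
ee_pos: [0.5708, 0.0791, 0.2156]
orientation: [-101.7, 89.1, 163.3]
wrist_force: [0.2, -0.0, -3.6]
opening: 0.471
t 38.7 pos [0.5834 0.1774 0.2176] jaw -3.9 q6 9.3 open 0.468 F [-0.  -0.1 -3.1]
shift mm [ 97.4  29.1 -30.8] turn rad [ 0.011 -0.005  0.016]
```

```bash
python3 -m handwheel '[[0,29,-31,0.011,-0.005,0.016,0.4],[35,-1,0,0,0,-0.003,0.4],[35,-2,0,0,0,-0.004,0.4],[20,-2,0,0,0,-0.003,0.4],[0,0,0,0,0,0,0.4]]' 45 >/dev/null
python3 - <<'E'
from h import *
im=cam("wrist");cv2.imwrite("pics/w13.png",im["color"])
togo([.613,.2068,.07],-4.5)
E
```

```text
t 39.25 pos [0.6093 0.2082 0.1253] jaw -3.2 q6 11.6 open 0.468 F [-0.8  0.3 -3. ]
shift mm [55.3  4.3  1.1] turn rad [0.022 0.002 0.009]
```

View pics/w13.png

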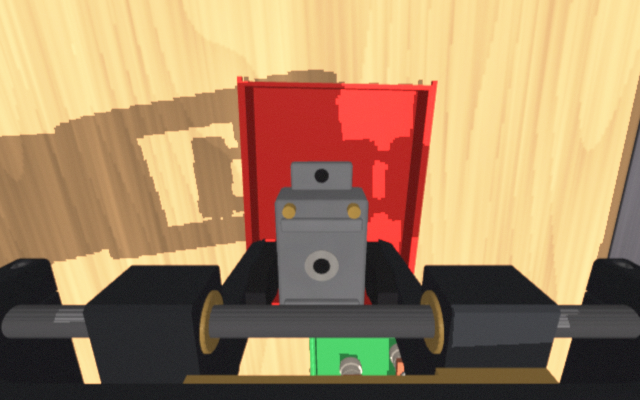

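The base hangs level with its studs up, at (321,245) between the red tray walls at x = 245 and x = 425. I lower it.

```bash
python3 -m handwheel '[[35,4,1,0.02,0.002,0.006,0.4],[30,-2,0,0,0,-0.003,0.4],[15,-1,0,0,0,-0.002,0.4],[0,0,0,0,0,0,0.4]]' 45 >/dev/null
python3 - <<'E'
from h import *
togo([.613,.2068,.03],-4.5)
E
```

```text
t 39.65 pos [0.6157 0.2062 0.0509] jaw -4.1 q6 12.1 open 0.471 F [ 0.1 -0.3 -3.5]
shift mm [20.9 -2.8 -0.4] turn rad [ 0.006 -0.002 -0.004]
```

```bash
python3 -m handwheel '[[16,-4,0,0.006,0,-0.006,0.4]]' 45
python3 -m handwheel '[[4,-2,0,0,0,-0.002,0.4]]' 45
python3 -m handwheel '[[4,-1,0,0,0,-0.002,0.4]]' 45
python3 - <<'E'
from h import *
togo([.613,.2068,.028],-4.5)
E
```

```text
time: 39.75
ee_pos: [0.6153, 0.2068, 0.0386]
orientation: [123.2, 89.6, 28.8]
wrist_force: [1.0, 0.5, -1.9]
opening: 0.471
time: 39.85
ee_pos: [0.6123, 0.2067, 0.0335]
orientation: [163.1, 89.8, 68.6]
wrist_force: [-0.3, 0.2, -3.9]
opening: 0.472
time: 39.95
ee_pos: [0.6121, 0.207, 0.0305]
orientation: [166.7, 89.8, 72.3]
wrist_force: [0.9, 0.5, -2.8]
opening: 0.474
t 39.95 pos [0.6121 0.207  0.0305] jaw -4.5 q6 12.4 open 0.474 F [ 0.9  0.5 -2.8]
shift mm [2.5 0.9 0.2] turn rad [ 0.001 -0.003 -0.001]
```

```bash
python3 -m handwheel '[[3,0,0,0,0,-0.002,0.4]]' 45
python3 -m handwheel '[[2,0,0,0,0,0,0.4]]' 45
python3 -m handwheel '[[2,0,0,0,0,0,0.4]]' 45
```

```text
time: 40.05
ee_pos: [0.612, 0.2071, 0.0276]
orientation: [-160.4, 89.8, 105.2]
wrist_force: [-1.3, -0.2, 1.4]
opening: 0.47
time: 40.15
ee_pos: [0.6122, 0.2072, 0.0275]
orientation: [-147.4, 89.8, 118.1]
wrist_force: [-11.9, -2.4, 21.1]
opening: 0.471
time: 40.25
ee_pos: [0.6125, 0.2073, 0.0275]
orientation: [-149.4, 89.8, 116.2]
wrist_force: [-4.9, -1.7, 8.5]
opening: 0.47
```

Contact with the floor. I release, lift, clear the view and check everything.

```bash
python3 -m handwheel '[[0,0,0,0,0,0,0.65],[0,0,0,0,0,0,0.65],[0,0,0,0,0,0,0.65]]'
python3 -m handwheel '[[-30,0,0,0,0,0,0.65],[-45,0,0,0,0,0,0.65],[-45,0,0,0,0,0,0.65],[-45,0,0,0,0,0,0.65],[-40,0,0,0,0,0,0.65]]' >/dev/null
python3 -m handwheel '[[0,-40,-25,0,0,0,0.65],[0,-40,-35,0,0,0,0.65],[0,-40,-45,0,0,0,0.65],[0,-40,-45,0,0,0,0.65],[0,-40,-45,0,0,0,0.65]]' >/dev/null
python3 -m handwheel '[[0,0,-45,0,0,0,0.65],[0,0,-45,0,0,0,0.65],[0,0,0,0,0,0,0.65]]'
python3 - <<'E'
from h import *
im=cam("top");I=im["color"]
c=cv2.resize(I[105:265,185:505],None,fx=2.5,fy=2.5,interpolation=cv2.INTER_CUBIC)
im2=cam("scene");d=cv2.resize(im2["color"][120:300,200:440],None,fx=2,fy=2,interpolation=cv2.INTER_CUBIC)
cv2.imwrite("pics/t_end.png",c);cv2.imwrite("pics/s_end.png",cv2.resize(im2["color"][130:300,205:435],None,fx=3.4,fy=3.4,interpolation=cv2.INTER_CUBIC))
a=cv2.imread("pics/top0.png");D=cv2.absdiff(a,I).max(2)
print("dial diff",D[212:250,299:335].max(), "tweezers diff",np.percentile(D[205:265,358:378],[50,90,100]))
E
```

```text
time: 40.55
ee_pos: [0.6153, 0.2078, 0.0308]
orientation: [132.3, 89.6, 38.0]
wrist_force: [-0.5, -1.4, 0.3]
opening: 0.648
time: 41.85
ee_pos: [0.4536, 0.4899, 0.248]
orientation: [126.7, 89.0, 32.1]
wrist_force: [-0.4, -0.9, -0.0]
opening: 0.65
dial diff 22 tweezers diff [ 3.  5. 12.]
```

View pics/t_end.png

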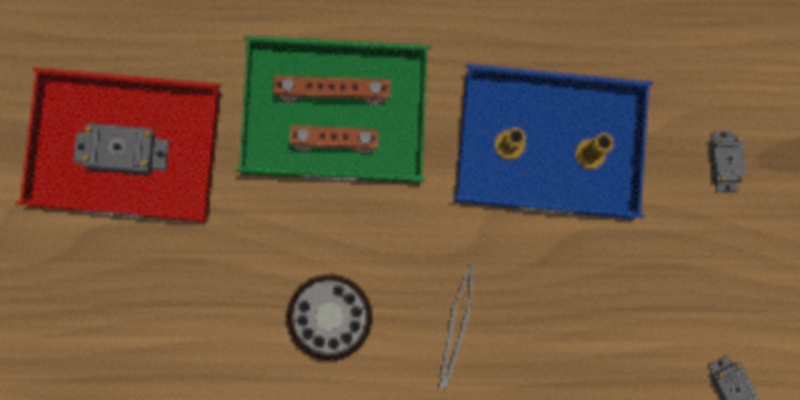

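The final top view shows the base flat with studs up in red (117,147), both bars side by side and lengthwise in green (332,88) and (333,137), and both sleeves upright in blue (510,143) and (594,150). The dial and tweezers are unchanged. I hand in.

```bash
python3 -c "
from plant import *
print(sign_off())"
```

```text
the job is handed in; nothing more can be done
None
```

The job is done and handed in at about 42 s of the 134 s allowed. I placed the parts in the order asked:

1. **Blue tray:** the long sleeve, then the short sleeve, both upright on their flanges.
2. **Green tray:** the long bar, then the short bar, side by side and lengthwise along the tray.
3. **Red tray:** the largest of the three grey bases, studs up. The two smaller look-alikes were left alone.

- **Final top view:** every part is standing in its own tray. The dial and tweezers areas look the same as at the start, with pixel differences of at most 22 and 12 out of 255.
- **Floor contact:** the short sleeve, both bars and the base each pushed back with about 21–28 N when they reached the tray floor, so they rest on it. The long sleeve gave no such push. I released it within about 1 mm of the expected height, and later pictures show it standing.
- **Check not made:** a closing look from the scene camera was refused because the picture limit had been reached.

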